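Double boiler: seat the insert and hold the contact thermometer on its mark

TASK

Set up the double boiler for a temperature check: lift the steel insert by one of its upright lugs, lower it (do not drop it) into the pan on the hob so that it sits level with its shoulder on the pan's rim, and let go of it. Then take the contact thermometer out of its wooden stand and hold it upright in the insert, display turned to the front of the hob (the dial side), with its sprung tip resting inside the small dark ring stamped at the middle of the insert's floor and pressed in about halfway - a light push of about three newtons, never hard. Finish like that, still holding the thermometer steady on the spot; leave the pan in its place on the hob and the other things on the worktop alone.

Things in the scene. Friction and masses are not known exactly. Their poses are not given: they have to be found in the camera images.
- hob: portable induction hob, fixed: aluminium-edged slab with a black glass top, 270 (x) x 230 (y) x 38 mm high. Origin at the centre of its underside on the worktop; its own -x side is its front, with the round dial. Turned up to 0.2 rad.
- hob_dial (a point): middle of the round dial mark on the glass at the front of the hob, 106 mm from the hob's centre towards its front
- pan: lower pan of the double boiler, loose on the hob: plain steel, round, empty, 62 mm high, 129 mm outside diameter at the rim (122 mm inside), 117 mm at the foot; 0.85 kg. Two wire loop handles stick out level from its own +x and -x sides to 95 mm from the axis, 10 mm below the rim. Origin at the centre of its underside, z up.
- pan_rim (a point): centre of the pan's mouth, level with the top of its rim, 62 mm above the pan's underside (0.100 m above the worktop)
- insert: steel insert of the same round form, loose, about 0.26 kg, upright on the worktop beside the hob. Lower part 42 mm high, 92 mm wide at the foot, 112 mm under the shoulder, goes into the pan; flat shoulder, 133 mm wide, rests on the pan's rim; rim 78 mm up, 137 mm across. Lugs rise from the rim at its own +y and -y. Origin: centre of its underside, z up; seated, 20 mm above the pan's underside.
- insert_shoulder (a point): centre of the underside of the shoulder, 42 mm above the insert's underside; meets pan_rim when seated
- lug_left (a point): middle of the dark sleeve of the lug on the insert's own +y side, 72.5 mm from the axis, 98 mm above the underside. Sleeve 34 mm wide (along the rim), 11 mm thick (radially, the insert's y), 36 mm high, top at 114 mm. Grip it from above, fingers closing along the insert's y axis.
- lug_right (a point): the same on the insert's -y side
- spot (a point): the marked spot: middle of the thin dark ring, 28 mm in diameter, on the insert's inside floor, on its axis, 4 mm above its underside (so 20 mm above the pan's foot plus 4 mm, 0.062 m above the worktop, once seated). The floor inside is flat, about 93 mm across.
- stand: turned wooden stand, fixed, 106 mm high, 72 mm wide foot, 37 mm wide column with a 20 mm bore from above in which the thermometer hangs by its collar. Origin at the centre of its foot.
- stand_mouth (a point): centre of the stand's top, 106 mm above the worktop
- probe: contact thermometer, loose, 0.1 kg, hanging upright in the stand. Origin: middle of the unpressed tip's face, z up its axis. From there: copper tip 9.6 mm wide, steel stem up to 13 mm wide, black collar 30 mm wide at 92 to 101 mm, pale handle 28 (its x) x 21 mm (its y) up to 173 mm, display on its -x face. In the stand the tip is 14 mm above the worktop; pull it straight up 100 mm to free it.
- probe_grip (a point): middle of the handle, on the axis, 135 mm above the tip face: grip it here from above, fingers closing along the probe's y (21 mm)
- tip_face (a point): middle of the end face of the sprung tip; it moves up into the thermometer as the tip is pressed in
- probe_tip (a joint): how far the sprung tip is pressed in, m: 0 free, 0.012 bottomed. Needs about 1 N to start, 300 N/m: 2.9 N at halfway (0.006), 4.7 N just before it bottoms; beyond that the force rises steeply
- sugar_tin: bystander: round blue canister, 97 mm wide, 110 mm high, behind the hob
- jam_jar: bystander: jar with a white lid, 69 mm wide, 99 mm high, at the back left
- mug_a: bystander: cream mug, 78 x 116 mm, 101 mm high, at the back right
- kitchen_timer: bystander: round red and white wind-up timer, 65 mm wide, 60 mm high, at the back left
- tuna_tin: bystander: flat tin, 86 mm wide, 40 mm high, at the front right
- teaspoon: bystander: steel teaspoon, 139 mm long, lying on the right
- pepper_mill: bystander: wooden pepper mill, 58 mm wide, 170 mm high, at the back

How it is judged:
By the outcome, as a careful person would: the job done as asked, in the order asked, and still so for the second after the job is handed in, while the arm keeps its last pose, push and grip.
It also fails if it takes over 64 s, if anything falls off the work surface, if the arm or the gripper's body presses on something with over 40 N, if the wrist force passes 120 N, or if a joint passes its speed limit or range.

ROBOT

A 6-joint arm with a two-finger parallel gripper is mounted at the origin on a cart in front of the work surface, level with it; the furniture and walls round the work are solid. World frame = base frame: x ahead of the robot, y to its left, z up, the work surface at z = 0. Lengths are in m, angles in rad, forces in N, time in s.
With the tool pointing down it reaches from about 0.35 to 0.725 m from the base axis. Payload 4.3 kg.
Tool frame: the origin (TCP) lies at the very end of the fingers, on their centre line; the grasp point (between the pads) lies env.grip_point_offset behind it (env.grip_point_offset is the distance from the TCP to the grasp point, in m); z points along the fingers, y is the line along which they close (so a half turn about z gives the same grasp; the last joint's range is limited). The gripper opens to 85 mm and grips with 20 to 120 N. Pads are 22 mm wide; open, the fingers measure 114 mm over their backs; the gripper's body (76 mm by 85 mm) begins 54 mm behind the grasp point. The pads swing forward as they close: fully open they stand 13 mm farther back than shut.
Start: joints at [-1.299, 0.377, 0.081, 1.274, 0, 1.46], TCP at [0.214, -0.534, 0.231] pointing down, gripper open.
Joint ranges: [-2.72, 2.72], [-0.84, 1.66], [-1.02, 1.22], [-1.77, 2.12], [-1.37, 1.28], [-3.14, 3.14]. Speed limits (rad/s): [2.57, 2.57, 3.14, 3.14, 3.14, 3.14].

INTERFACE

Orientations are given as a unit quaternion [x, y, z, w].
In Python, from station import sense, cams, workorder, env gives the robot as it stands.
- The arm moves only by the tool move_arm, never from a script. Its argument "targets" is one flat list of numbers, 6 for each row, row after row: the shift along the tool's x, y, z in mm, then the turn, a rotation vector about the tool's x, y, z in rad. A call has 1 to 10 rows; each row is the pose to reach, as a shift and turn from the pose commanded when the call began, along the tool's axes at that moment; what a row does not reach only later rows make up. A row lasts 1/12 s, in which the tool goes at most 41.7 mm and 7.16 degrees, less where a joint would pass 70% of its speed; a pose out of reach is approached as far as the arm can. A call with a gripper value outside its range is refused whole. "grip" is the closure in counts, from 0 (fully open) to 255 (shut), set as the call begins (left out, the last holds). The fingers move at their own pace and stop on an object; "squeeze" is the grip in N (left out, the last holds). Time passes only in rows, so rows that repeat a pose let the fingers close. It gives the time, the measured TCP pose, the force, the opening and the grip force at its end, in the units of the state.
- sense(): the state, without advancing time (a new reading comes with each control period).
- cams.capture(name): name is "side" or "top" or "wrist"; returns a dict with "image" (480x640x3 uint8, blue, green, red), "intrinsics" (3x3 intrinsics, pixels), "distortion" ([k1, k2, p1, p2, k3] as OpenCV has them; the pictures are not rectified), "extrinsics" (4x4, takes a point from world to camera coordinates). Camera axes: x right, y down, z forward; pixel columns grow to the right and rows downward; lengths in m; the calibration is good to about 2 mm. A picture is of the moment at which its call begins. There is no depth.
- workorder.finish_job(): hands the job in; it is judged then, once.
Trained networks look in a picture, given as the dict that the camera call returned (one of the last four; its "shot" number tells which), for a name from the list of things; names that differ only in an ending like _2 or _b are one class to them, and where a whole thing is asked for, a point or a joint stands for the part that bears it (a point fixed in the world has none). Each returns a list of dicts, best first, with "conf" (0 to 1); they miss things now and then, are a little off and sometimes report something else, mostly with a low value. They report only what shows in the picture. A call takes as long as a camera call.
- cams.find_in(target, picture): "box" ([centre column, centre row, width, height] in pixels, round what is visible of it).
- cams.tip_of(target, picture): "point" ([column, row] in pixels: a listed point, or the origin of a listed thing).
The state is a dict: "time_s": time; "joint_positions": joint angles; "joint_vel": joint speeds; "joint_efforts": joint torques, N m; "eef_pos": TCP position; "eef_rot": TCP orientation; "force": force on the tool from outside, world axes, zero at the start; "torque": the same for the moment, N m; "finger_gap": opening from 0.0 (shut) to 1.0 (fully open); "finger_force": force on a finger pad.
Only numpy, scipy, OpenCV 4.12 (cv2) and the standard library are available. Lean on these libraries where they do the work, as an engineer would, in place of code of your own. Each camera call takes 0.05 s, during which the arm holds its last target. There are 200 camera calls.

## Working session

There is one attempt and no reset: what is moved stays moved. The work goes in short steps, Python scripts to look and compute and a tool call to move; the robot and the scene stay as the last step left them, time stands still between calls to the robot, and variables do not carry over. Pictures are saved under pics/ and viewed, at most 10 in all, crops included, and the job is handed in when it is done.

Besides the shell and the picture viewer there is one more tool, called after "Request:" by a JSON object that holds its "op" and its "data", one argument or row to a line. move_arm: Moves the arm, as the interface text tells. Its arguments: {"type":"object","properties":{"targets":{"type":"array","items":{"type":"number"}},"grip":{"type":"number"},"squeeze":{"type":"number"}},"required":["targets"]}

```bash
ls; mkdir -p pics; cat > h.py <<'E'
import numpy as np,cv2
from station import sense,cams,workorder,env
from scipy.spatial.transform import Rotation as R
def ray(p,px):
    u=cv2.undistortPoints(np.array([[px]],float),np.array(p["intrinsics"]),np.array(p["distortion"]))[0,0]
    E=np.array(p["extrinsics"]); d=E[:3,:3].T@np.array([u[0],u[1],1]); o=-E[:3,:3].T@E[:3,3]
    return o,d/np.linalg.norm(d)
def atz(p,px,z):
    o,d=ray(p,px); return o+d*(z-o[2])/d[2]
def tri(rs):
    A=sum(np.eye(3)-np.outer(d,d) for o,d in rs); b=sum((np.eye(3)-np.outer(d,d))@o for o,d in rs)
    x=np.linalg.solve(A,b); return x,[round(1000*np.linalg.norm(np.cross(x-o,d)),1) for o,d in rs]
def proj(p,X):
    E=np.array(p["extrinsics"]); return cv2.projectPoints(np.array(X,float).reshape(-1,1,3),cv2.Rodrigues(E[:3,:3])[0],E[:3,3],np.array(p["intrinsics"]),np.array(p["distortion"]))[0][:,0]
E
python3 - <<'E'
from h import *
np.set_printoptions(precision=4,suppress=True)
s=sense();print(s,env.grip_point_offset)
P={c:cams.capture(c) for c in("side","top")}
for c in P: cv2.imwrite(f"pics/{c}0.png",P[c]["image"])
for n in "hob hob_dial pan pan_rim insert insert_shoulder lug_left lug_right spot stand stand_mouth probe probe_grip".split():
    rs=[]
    for c in P:
        for r in cams.tip_of(n,P[c])[:2]:
            print(n,c,np.round(r["point"]),round(r["conf"],2))
        r=cams.tip_of(n,P[c])
        if r: rs.append(ray(P[c],r[0]["point"]))
    if len(rs)>1: print("  ",*tri(rs))
E
```

```text
pics
{'time_s': 0.0, 'joint_positions': array([-1.2993,  0.3781,  0.0797,  1.2744, -0.    ,  1.4605]), 'joint_vel': array([-0.0016, -0.0011,  0.0004,  0.0006,  0.0015,  0.0013]), 'joint_efforts': array([  0.0004, -46.3599,  26.9877,   0.0207,  -0.0002,  -0.    ]), 'eef_pos': array([ 0.2141, -0.533 ,  0.2304]), 'eef_rot': array([ 0.9818,  0.1897, -0.0001, -0.001 ]), 'force': array([0.7033, 0.4591, 0.3298]), 'torque': array([0.0355, 0.058 , 0.0348]), 'finger_force': 0.0, 'finger_gap': 0.9981189920338368} 0.0187
hob side [335. 282.] 0.68
hob top [286. 266.] 0.85
hob top [410. 262.] 0.56
   [0.5236 0.0282 0.0023] [np.float64(7.2), np.float64(7.2)]
hob_dial side [369. 272.] 0.63
hob_dial side [346. 199.] 0.43
hob_dial top [291. 314.] 0.87
hob_dial top [280. 258.] 0.21
   [0.412  0.0115 0.0454] [np.float64(4.9), np.float64(4.9)]
pan side [325. 273.] 0.87
pan side [242. 350.] 0.75
pan top [284. 261.] 0.63
pan top [290. 310.] 0.34
   [0.5448 0.035  0.0389] [np.float64(1.7), np.float64(1.7)]
pan_rim side [323. 256.] 0.61
pan_rim top [282. 256.] 0.85
pan_rim top [409. 263.] 0.57
   [0.5529 0.0
[... 401 characters left out ...]
ug_left top [479. 325.] 0.68
   [0.5381 0.3746 0.0952] [np.float64(0.7), np.float64(0.7)]
lug_right side [314. 306.] 0.63
lug_right side [346. 186.] 0.57
lug_right top [205. 260.] 0.95
   [0.5394 0.231  0.0845] [np.float64(1.9), np.float64(1.9)]
spot side [311. 349.] 0.81
spot top [184. 261.] 0.7
   [0.5378 0.3079 0.005 ] [np.float64(1.1), np.float64(1.1)]
stand top [406. 266.] 0.76
stand top [147. 258.] 0.41
stand_mouth side [346. 198.] 0.73
stand_mouth side [244. 352.] 0.73
probe top [407. 265.] 0.74
probe_grip side [347. 186.] 0.48
probe_grip side [334. 283.] 0.33
probe_grip top [282. 256.] 0.65
probe_grip top [419. 263.] 0.48
   [0.5127 0.0165 0.3339] [np.float64(22.5), np.float64(22.5)]
```

View pics/side0.png

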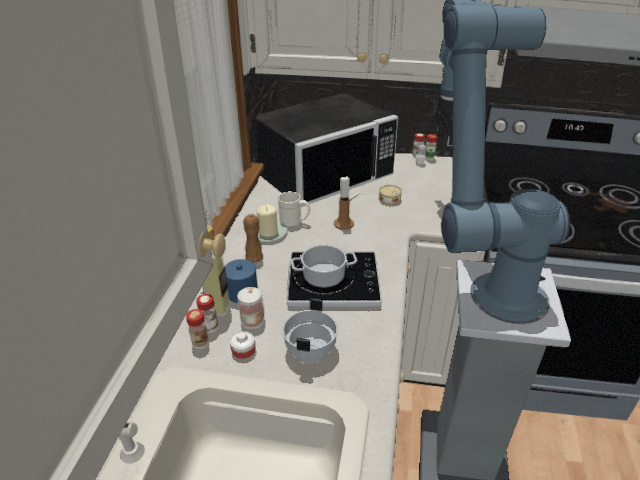

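View pics/top0.png

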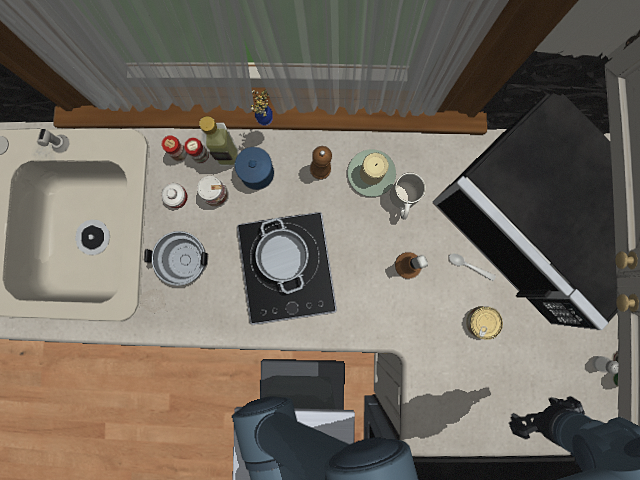

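The side picture shows the insert near (311,340) with dark lugs at (303,345) and (316,305). The pan is at (325,265) and the stand with the probe at (345,205). In the top picture the insert is at (180,260) with lugs at (148,256) and (206,259). The pan is at (281,255) with its handles to front and back, and the probe is at about (415,263).

```bash
cat >> h.py <<'E'
np.set_printoptions(precision=4,suppress=True)
def go(xyz,yaw=0.,tilt=None):
    """row (mm, rad) from present pose to TCP xyz, tool down, tool x at world angle yaw"""
    s=sense(); Rc=R.from_quat(s["eef_rot"]); Rt=R.from_euler("z",yaw)*R.from_euler("x",np.pi)
    print("row",np.round(Rc.inv().apply(np.array(xyz)-s["eef_pos"])*1000,1),np.round((Rc.inv()*Rt).as_rotvec(),3))
E
python3 -c "
from h import *
go([0.36,-.15,.32]);go([.50,.25,.32])"
```

```text
row [ 278.2 -301.7  -88.7] [0.    0.    0.382]
row [ 557.1 -620.7  -88.7] [0.    0.    0.382]
```

Request:
{"op": "move_arm", "data": {
  "targets": [0, 0, -40, 0, 0, 0.1, 278, -302, -90, 0, 0, 0.382, 278, -302, -90, 0, 0, 0.382, 278, -302, -90, 0, 0, 0.382, 278, -302, -90, 0, 0, 0.382, 278, -302, -90, 0, 0, 0.382, 278, -302, -90, 0, 0, 0.382, 278, -302, -90, 0, 0, 0.382, 278, -302, -90, 0, 0, 0.382, 278, -302, -90, 0, 0, 0.382],
  "grip": 0
}}

```text
time_s: 3.53
eef_pos: [0.3463, -0.1837, 0.3172]
eef_rot: [1.0, -0.0, 0.0, 0.0]
force: [0.4, 0.1, 0.0]
finger_gap: 0.998
finger_force: 0.0
```

```bash
python3 -c "
from h import *
go([.50,.25,.32]);print(sense()['eef_pos'])"
```

```text
row [ 153.3 -433.8   -3. ] [ 0.001 -0.001 -0.001]
[ 0.3463 -0.1837  0.3172]
```

Request:
{"op": "move_arm", "data": {
  "targets": [150, -434, 0, 0, 0, 0, 150, -434, 0, 0, 0, 0, 150, -434, 0, 0, 0, 0, 150, -434, 0, 0, 0, 0, 150, -434, 0, 0, 0, 0, 150, -434, 0, 0, 0, 0, 150, -434, 0, 0, 0, 0, 150, -434, 0, 0, 0, 0, 150, -434, 0, 0, 0, 0, 150, -434, 0, 0, 0, 0]
}}

```text
time_s: 4.37
eef_pos: [0.4772, 0.0978, 0.3165]
eef_rot: [1.0, 0.026, -0.001, -0.015]
force: [0.1, 0.2, 0.5]
finger_gap: 0.998
finger_force: 0.0
```

```bash
python3 - <<'E'
from h import *
print(sense()['eef_pos'],sense()['eef_rot'])
P={c:cams.capture(c) for c in("top","wrist","side")}
cv2.imwrite("pics/w1.png",P["wrist"]["image"])
print(np.linalg.inv(P["wrist"]["extrinsics"]))
for n,z in dict(pan_rim=.1,insert_shoulder=.042,lug_left=.098,lug_right=.098,spot=.004,stand_mouth=.106,probe_grip=.149,hob_dial=.038).items():
    for c in P:
        r=cams.tip_of(n,P[c])
        if r: print(n,c,np.round(r[0]["point"]),round(r[0]["conf"],2),atz(P[c],r[0]["point"],z))
E
```

```text
[0.4772 0.0978 0.3165] [ 0.9995  0.0264 -0.0007 -0.0155]
[[ 0.0518 -0.9645 -0.2589  0.5449]
 [-0.9981 -0.0584  0.018   0.0972]
 [-0.0325  0.2575 -0.9657  0.4583]
 [ 0.      0.      0.      1.    ]]
pan_rim top [215. 195.] 0.74 [0.7016 0.2114 0.1   ]
pan_rim wrist [389. 138.] 0.66 [0.556  0.0393 0.1   ]
pan_rim side [324. 258.] 0.84 [0.5468 0.0424 0.1   ]
insert_shoulder top [258. 173.] 0.69 [0.7761 0.1111 0.042 ]
insert_shoulder wrist [161. 140.] 0.98 [0.5414 0.3062 0.042 ]
insert_shoulder side [309. 339.] 0.68 [0.5415 0.307  0.042 ]
lug_left top [149. 257.] 0.62 [0.5403 0.3732 0.098 ]
lug_left wrist [ 70. 131.] 0.77 [0.5464 0.3764 0.098 ]
lug_left side [304. 346.] 0.71 [0.5376 0.3836 0.098 ]
lug_right wrist [204. 144.] 0.56 [0.5401 0.2329 0.098 ]
lug_right side [316. 305.] 0.95 [0.5358 0.2399 0.098 ]
spot top [321. 169.] 0.3 [ 0.7995 -0.0571  0.004 ]
spot wrist [180. 140.] 0.64 [0.5429 0.3003 0.004 ]
spot side [310. 347.] 0.64 [0.54   0.3007 0.004 ]
stand_mouth top [418. 263.] 0.65 [ 0.5421 -0.3042  0.106 ]
stand_mouth wrist [181. 139.] 0.42 [0.5443 0.2532 0.106 ]
stand_mouth side [346. 198.] 0.7 [ 0.5313 -0.2989  0.106 ]
probe_grip top [420. 262.] 0.58 [ 0.5417 -0.3008  0.149 ]
probe_grip side [345. 184.] 0.6 [ 0.5394 -0.3176  0.149 ]
hob_dial top [289. 308.] 0.67 [0.421  0.0175 0.038 ]
hob_dial wrist [389. 248.] 0.9 [0.4194 0.0154 0.038 ]
hob_dial side [369. 273.] 0.74 [0.4164 0.0101 0.038 ]
```

View pics/w1.png

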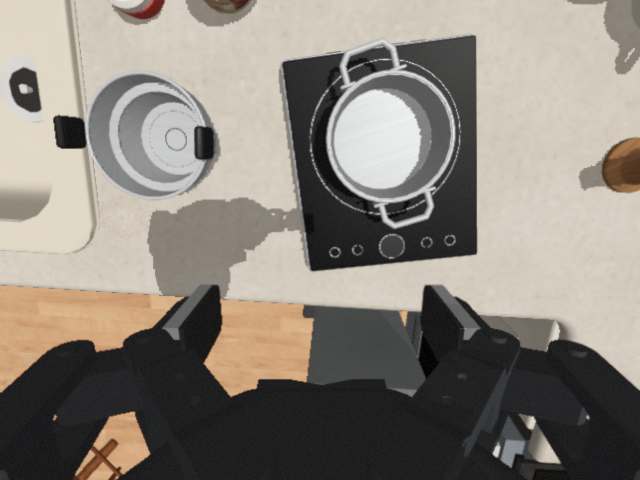

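The wrist picture shows the insert at (150,135) with its lugs at (70,131) and (204,143) and the ring at (175,139). The pan is at (391,135) and the dial at (391,245). I will move closer to the right lug.

```bash
python3 -c "
from h import *
go([.47,.27,.27]);print(sense()['eef_pos'])"
```

```text
row [   2.3 -172.1   51.9] [-0.031  0.002  0.05 ]
[0.4765 0.0965 0.3166]
```

Request:
{"op": "move_arm", "data": {
  "targets": [2, -172, 52, -0.03, 0, 0.05, 2, -172, 52, -0.03, 0, 0.05, 2, -172, 52, -0.03, 0, 0.05, 2, -172, 52, -0.03, 0, 0.05, 2, -172, 52, -0.03, 0, 0.05, 2, -172, 52, -0.03, 0, 0.05, 2, -172, 52, -0.03, 0, 0.05, 2, -172, 52, -0.03, 0, 0.05, 2, -172, 52, -0.03, 0, 0.05, 2, -172, 52, -0.03, 0, 0.05]
}}

```text
time_s: 6.55
eef_pos: [0.479, 0.1013, 0.2729]
eef_rot: [0.999, 0.029, -0.002, -0.017]
force: [0.3, -0.1, -0.1]
finger_gap: 1.006
finger_force: 0.0
```

```bash
python3 - <<'E'
from h import *
print(sense()['eef_pos'],sense()['eef_rot'])
p=cams.capture("wrist")
cv2.imwrite("pics/w2.png",p["image"])
for n,z in dict(insert_shoulder=.042,lug_left=.098,lug_right=.098,spot=.004,pan_rim=.1).items():
        r=cams.tip_of(n,p)
        if r: print(n,np.round(r[0]["point"]),round(r[0]["conf"],2),atz(p,r[0]["point"],z))
# dark sleeve tops
m=(p["image"].max(2)<60).astype(np.uint8); m[270:]=0
n,l,st,ce=cv2.connectedComponentsWithStats(m)
for i in range(1,n):
    if 200<st[i,4]<8000: print(st[i],ce[i],atz(p,ce[i],.098))
E
```

```text
[0.479  0.1013 0.2729] [ 0.9994  0.0286 -0.0015 -0.0175]
insert_shoulder [150. 138.] 0.87 [0.542  0.3018 0.042 ]
lug_left [ 40. 127.] 0.59 [0.5472 0.3777 0.098 ]
lug_right [192. 140.] 0.67 [0.5425 0.232  0.098 ]
spot [164. 137.] 0.85 [0.5436 0.3048 0.004 ]
pan_rim [405. 136.] 0.66 [0.557  0.0371 0.1   ]
[412  24  79  28 252] [433.8214  37.2976] [0.6384 0.0219 0.098 ]
[354  36  51  23 539] [377.8794  45.2542] [0.63   0.0683 0.098 ]
[357  51  50  21 492] [378.9126  59.1057] [0.6193 0.0663 0.098 ]
[ 313   69   76  151 2534] [336.2198 151.2577] [0.5403 0.0977 0.098 ]
[  21  111   39   36 1224] [ 39.9559 128.8807] [0.5455 0.3775 0.098 ]
[180 123  23  37 650] [192.5954 141.8277] [0.5413 0.2315 0.098 ]
[397 201  46  31 738] [419.6897 217.6721] [0.4832 0.0135 0.098 ]
```

View pics/w2.png

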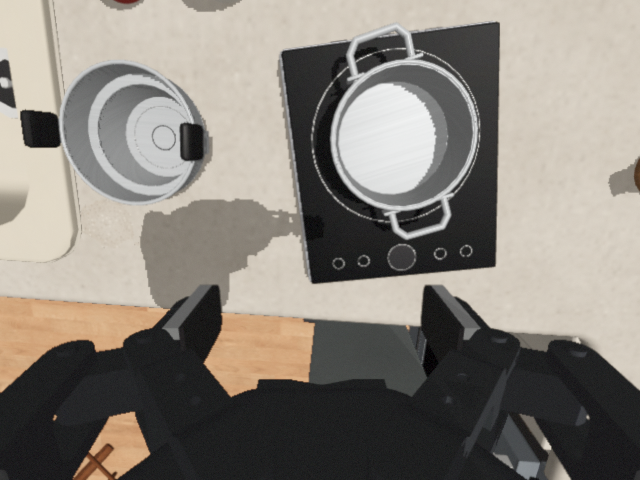

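The picture shows the insert at (130,130), its lugs at (40,129) and (192,142), and the pan at (405,136). The arm did not move in y, so I will check the joints.

```bash
python3 -c "
from h import *
s=sense();print(s['joint_positions'],s['joint_efforts'],s['force'],s['eef_pos'])"
```

```text
[ 0.0563  0.1929 -0.063   1.3171  0.035   3.1406] [ -0.0012 -37.1266  27.0704   0.0225   0.1253  -0.    ] [-0.149   0.7143  0.56  ] [0.479  0.1013 0.273 ]
```

Joint 6 is at its limit, so I will use the half-turn grasp.

Request:
{"op": "move_arm", "data": {
  "targets": [0, -15, 0, 0, 0, -0.12, 0, -30, 0, 0, 0, -0.24, 0, -45, 0, 0, 0, -0.36, 0, -60, 0, 0, 0, -0.48, 0, -75, 0, 0, 0, -0.6, 0, -90, 0, 0, 0, -0.72, 0, -105, 0, 0, 0, -0.84, 0, -115, 0, 0, 0, -0.96, 0, -125, 0, 0, 0, -1.08, 0, -130, 0, 0, 0, -1.2]
}}

```text
time_s: 7.68
eef_pos: [0.4714, 0.2321, 0.2775]
eef_rot: [0.807, 0.591, 0.009, -0.015]
force: [-0.0, -1.0, -1.4]
finger_gap: 1.002
finger_force: 0.0
```

Request:
{"op": "move_arm", "data": {
  "targets": [0, 0, 0, 0, 0, -0.12, 0, 0, 0, 0, 0, -0.24, 0, 0, 0, 0, 0, -0.36, 0, 0, 0, 0, 0, -0.48, 0, 0, 0, 0, 0, -0.6, 0, 0, 0, 0, 0, -0.72, 0, 0, 0, 0, 0, -0.84, 0, 0, 0, 0, 0, -0.96, 0, 0, 0, 0, 0, -1.08, 0, 0, 0, 0, 0, -1.2]
}}

```text
time_s: 8.52
eef_pos: [0.4715, 0.231, 0.2775]
eef_rot: [0.333, 0.943, 0.016, -0.008]
force: [0.7, 0.6, 0.8]
finger_gap: 1.002
finger_force: 0.0
```

```bash
python3 -c "
from h import *
s=sense();print(s['joint_positions'],s['eef_pos'],s['eef_rot'])
go([.5415,.232,.2],np.pi-.03)"
```

```text
[0.3141 0.2575 0.0314 1.3381 0.0344 0.9926] [0.4715 0.231  0.2775] [ 0.3327  0.9429  0.0157 -0.0078]
row [-55.8  42.8  77.2] [ 0.032 -0.016 -0.648]
```

Request:
{"op": "move_arm", "data": {
  "targets": [-56, 43, 77, 0.032, -0.016, -0.648, -56, 43, 77, 0.032, -0.016, -0.648, -56, 43, 77, 0.032, -0.016, -0.648, -56, 43, 77, 0.032, -0.016, -0.648, -56, 43, 77, 0.032, -0.016, -0.648, -56, 43, 77, 0.032, -0.016, -0.648, -56, 43, 77, 0.032, -0.016, -0.648, -56, 43, 77, 0.032, -0.016, -0.648]
}}

```text
time_s: 9.18
eef_pos: [0.5418, 0.2317, 0.2005]
eef_rot: [0.019, 1.0, 0.0, -0.0]
force: [0.2, -0.0, 0.2]
finger_gap: 0.999
finger_force: 0.0
```

```bash
python3 - <<'E'
from h import *
s=sense();print(s['eef_pos'],R.from_quat(s['eef_rot']).as_matrix())
p=cams.capture("wrist")
cv2.imwrite("pics/w3.png",p["image"])
for n,z in dict(insert_shoulder=.042,lug_left=.098,lug_right=.098,spot=.004,pan_rim=.1).items():
        r=cams.tip_of(n,p)
        if r: print(n,np.round(r[0]["point"]),round(r[0]["conf"],2),atz(p,r[0]["point"],z))
m=(p["image"].max(2)<60).astype(np.uint8); m[290:]=0
n,l,st,ce=cv2.connectedComponentsWithStats(m)
for i in range(1,n):
    if 300<st[i,4]<20000: print(st[i],ce[i],atz(p,ce[i],.098))
E
```

```text
[0.5418 0.2317 0.2005] [[-0.9993  0.0386 -0.0002]
 [ 0.0386  0.9993  0.0001]
 [ 0.0002  0.0001 -1.    ]]
insert_shoulder [401. 216.] 0.68 [0.5429 0.3062 0.042 ]
lug_left [514. 230.] 0.63 [0.545  0.3793 0.098 ]
lug_right [325. 233.] 0.72 [0.5415 0.2354 0.098 ]
spot [393. 207.] 0.97 [0.5414 0.307  0.004 ]
pan_rim [ 71. 255.] 0.62 [0.5509 0.0396 0.1   ]
[ 41  72  33  36 880] [56.6398 89.4466] [0.4329 0.0556 0.098 ]
[   0  143   48   44 1236] [ 20.7443 162.7087] [0.4804 0.0175 0.098 ]
[ 563  204   45   43 1288] [584.8998 224.8276] [0.5431 0.4331 0.098 ]
[ 494  206   37   49 1386] [511.9214 229.5483] [0.5446 0.3775 0.098 ]
[316 208  14  50 570] [322.4035 231.6509] [0.5406 0.2337 0.098 ]
```

View pics/w3.png

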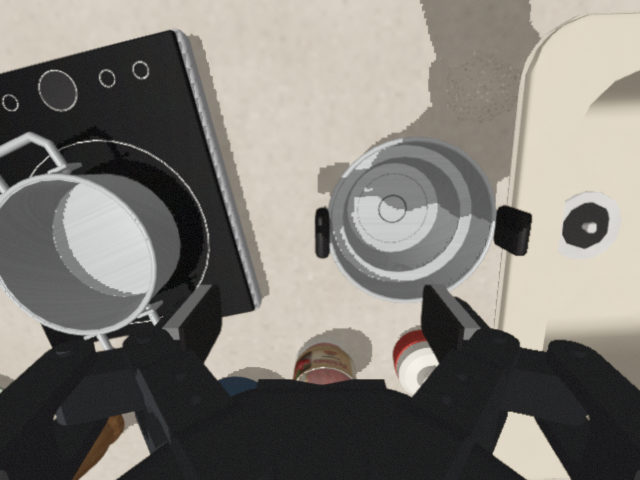

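The picture shows the right lug at (322,232), the left lug at (512,230) and the ring at (392,208). The gripper is lined up. I will descend and grip.

Request:
{"op": "move_arm", "data": {
  "targets": [1, 2, 40, 0, 0, -0.01, 1, 2, 80, 0, 0, -0.01, 1, 2, 100, 0, 0, -0.01, 1, 2, 115, 0, 0, -0.01, 1, 2, 115, 0, 0, -0.01, 1, 2, 115, 0, 0, -0.01],
  "grip": 60
}}

```text
time_s: 9.98
eef_pos: [0.5399, 0.2333, 0.0846]
eef_rot: [0.013, 1.0, -0.0, -0.001]
force: [0.1, -0.5, 0.6]
finger_gap: 0.769
finger_force: 0.0
```

Request:
{"op": "move_arm", "data": {
  "targets": [0, 0, 0, 0, 0, 0, 0, 0, 0, 0, 0, 0, 0, 0, 0, 0, 0, 0, 0, 0, 0, 0, 0, 0, 0, 0, 0, 0, 0, 0, 0, 0, 0, 0, 0, 0, 0, 0, 0, 0, 0, 0, 0, 0, 0, 0, 0, 0, 0, 0, 0, 0, 0, 0, 0, 0, 0, 0, 0, 0],
  "grip": 255,
  "squeeze": 90
}}

```text
time_s: 10.82
eef_pos: [0.5416, 0.2336, 0.0863]
eef_rot: [0.013, 1.0, -0.0, 0.001]
force: [0.1, -1.7, 6.1]
finger_gap: 0.109
finger_force: 88.2
```

Request:
{"op": "move_arm", "data": {
  "targets": [0, 0, -5, 0, 0, 0, 0, 0, -15, 0, 0, 0, 0, 0, -30, 0, 0, 0, 0, 0, -45, 0, 0, 0, 0, 0, -60, 0, 0, 0, 0, 0, -75, 0, 0, 0, 0, 0, -90, 0, 0, 0, 0, 0, -110, 0, 0, 0, 0, 0, -130, 0, 0, 0, 0, 0, -135, 0, 0, 0]
}}

```text
time_s: 11.65
eef_pos: [0.5421, 0.2341, 0.2238]
eef_rot: [0.013, 1.0, 0.001, 0.002]
force: [0.8, 0.7, -1.6]
finger_gap: 0.115
finger_force: 87.8
```

```bash
python3 - <<'E'
from h import *
s=sense();print(s['eef_pos'],s['force'],s['torque'],s['finger_gap'])
P={c:cams.capture(c) for c in("wrist","side","top")}
im=[cv2.resize(P["wrist"]["image"],(640,480)),cv2.resize(P["side"]["image"][200:380,230:410],(480,480))]
cv2.imwrite("pics/w4.png",cv2.resize(np.hstack(im),(800,343)))
for n,z in dict(pan_rim=.1,spot=.139,insert_shoulder=.177,insert=.135,lug_left=.233,lug_right=.233).items():
  rs=[]
  for c in P:
        r=cams.tip_of(n,P[c])
        if r: rs.append(ray(P[c],r[0]["point"]));print(n,c,np.round(r[0]["point"]),round(r[0]["conf"],2),atz(P[c],r[0]["point"],z))
  if len(rs)>1: print("  ",*tri(rs))
E
```

```text
[0.5421 0.2341 0.2238] [ 0.7746  0.6686 -1.6308] [-0.0881 -0.057  -0.0351] 0.11546924819992535
pan_rim wrist [ 85. 248.] 0.85 [0.5552 0.0372 0.1   ]
pan_rim side [322. 259.] 0.69 [0.5547 0.0462 0.1   ]
pan_rim top [280. 257.] 0.64 [0.549  0.0408 0.1   ]
   [0.5531 0.0406 0.0991] [np.float64(3.6), np.float64(3.6), np.float64(4.0)]
spot wrist [427. 239.] 0.95 [0.5437 0.3101 0.139 ]
spot side [308. 308.] 0.83 [0.5435 0.297  0.139 ]
spot top [171. 256.] 0.73 [0.5419 0.304  0.139 ]
   [0.5415 0.3048 0.1465] [np.float64(2.8), np.float64(0.3), np.float64(2.8)]
insert_shoulder wrist [441. 254.] 0.81 [0.542  0.3065 0.177 ]
insert_shoulder side [307. 300.] 0.81 [0.5431 0.3085 0.177 ]
insert_shoulder top [165. 253.] 0.84 [0.5457 0.3084 0.177 ]
   [0.5439 0.3077 0.1758] [np.float64(1.6), np.float64(0.7), np.float64(2.1)]
insert wrist [422. 237.] 0.66 [0.5432 0.3079 0.135 ]
insert side [309. 311.] 0.91 [0.5398 0.3029 0.135 ]
insert top [169. 260.] 0.85 [0.532  0.3099 0.135 ]
   [0.5372 0.3075 0.1409] [np.float64(4.5), np.float64(1.8), np.float64(5.6)]
lug_left wrist [442. 257.] 0.33 [0.5242 0.2864 0.233 ]
lug_left side [299. 303.] 0.57 [0.5448 0.3821 0.233 ]
lug_left top [468. 265.] 0.31 [ 0.5307 -0.39    0.233 ]
   [0.5315 0.0434 0.2659] [np.float64(220.0), np.float64(261.0), np.float64(405.4)]
lug_right wrist [324. 299.] 0.66 [0.5422 0.2359 0.233 ]
lug_right side [348. 197.] 0.71 [ 0.4994 -0.0926  0.233 ]
lug_right top [192. 255.] 0.91 [0.5393 0.2282 0.233 ]
   [0.4871 0.2075 0.3943] [np.float64(35.9), np.float64(26.7), np.float64(45.8)]
```

View pics/w4.png

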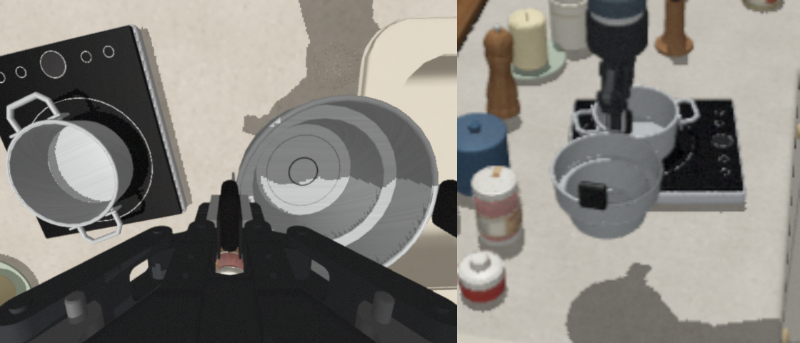

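The picture shows the insert hanging level from the right lug, with the ring at (303,172) in the montage and the pan at (65,170). I will refine the pan and insert axes by matching rim circles to image edges.

```bash
cat >> h.py <<'E'
def fitcirc(p,c0,circles,span=.012):
    """grid+refine centre xy: circles=[(r,z)] maximise gradient magnitude along projected circles"""
    g=cv2.GaussianBlur(cv2.cvtColor(p["image"],cv2.COLOR_BGR2GRAY),(0,0),1.2).astype(np.float32)
    G=np.minimum(np.hypot(cv2.Sobel(g,5,1,0),cv2.Sobel(g,5,0,1)),120)
    a=np.linspace(0,2*np.pi,180,endpoint=False)
    def sc(x,y):
        t=0
        for r,z in circles:
            q=proj(p,np.c_[x+r*np.cos(a),y+r*np.sin(a),0*a+z]).astype(np.float32)
            t+=cv2.remap(G,q[:,:1],q[:,1:],cv2.INTER_LINEAR).mean()
        return t
    best=None
    for st in (.002,.0005):
        k=np.arange(-span,span+1e-9,st); best=max((sc(c0[0]+i,c0[1]+j),c0[0]+i,c0[1]+j) for i in k for j in k)
        c0=best[1:]; span=.002
    return np.round(best,4)
E
python3 - <<'E'
from h import *
P={c:cams.capture(c) for c in("wrist","side","top")}
for c in P:
  print(c,"pan",fitcirc(P[c],(.554,.038),[(.0645,.1),(.061,.1)]),"insert",fitcirc(P[c],(.544,.307),[(.0685,.2167)]),[fitcirc(P[c],(.544,.307),[(.014,z)]) for z in(.139,.143)])
E
```

```text
wrist pan [191.3678   0.5535   0.0405] insert [52.0446  0.5405  0.3025] [array([95.4349,  0.543 ,  0.3055]), array([92.8382,  0.542 ,  0.304 ])]
side pan [204.5872   0.544    0.04  ] insert [83.683   0.5345  0.308 ] [array([86.6413,  0.5525,  0.2985]), array([86.5546,  0.5515,  0.3025])]
top pan [202.1777   0.5575   0.031 ] insert [50.7794  0.539   0.296 ] [array([42.745 ,  0.5565,  0.3015]), array([42.8464,  0.556 ,  0.3   ])]
```

Request:
{"op": "move_arm", "data": {
  "targets": [-1, -15, 0, 0, 0, 0, -3, -40, 0, 0, 0, 0, -5, -75, 0, 0, 0, 0, -7, -110, 0, 0, 0, 0, -9, -145, 0, 0, 0, 0, -11, -180, 0, 0, 0, 0, -13, -215, 0, 0, 0, 0, -15, -240, 0, 0, 0, 0, -17, -257, 0, 0, 0, 0, -17, -264, 0, 0, 0, 0]
}}

```text
time_s: 13.68
eef_pos: [0.5509, -0.0341, 0.2202]
eef_rot: [0.015, 1.0, -0.001, -0.0]
force: [1.2, 0.6, -1.5]
finger_gap: 0.108
finger_force: 88.1
```

Request:
{"op": "move_arm", "data": {
  "targets": [0, 0, 0, 0, 0, 0, 0, 0, 5, 0, 0, 0, 0, 0, 10, 0, 0, 0, 0, 0, 10, 0, 0, 0]
}}

```text
time_s: 14.02
eef_pos: [0.5499, -0.0294, 0.2087]
eef_rot: [0.012, 1.0, 0.0, -0.002]
force: [-0.1, 0.1, -2.8]
finger_gap: 0.112
finger_force: 87.9
```

```bash
python3 - <<'E'
from h import *
s=sense();print(s['eef_pos'],s['eef_rot'],s['force'],s['torque'],s['finger_gap'])
P={c:cams.capture(c) for c in("wrist","side","top")}
cv2.imwrite("pics/w5.png",cv2.resize(np.hstack([P["wrist"]["image"],cv2.resize(P["side"]["image"][170:350,240:420],(480,480))]),(800,343)))
print("pan",fitcirc(P["wrist"],(.5535,.0405),[(.0645,.1)],.004))
z=s['eef_pos'][2]-.0852
for n,dz in dict(pan_rim=.1-z,spot=.004,insert_shoulder=.042,lug_right=.098).items():
  for c in P:
        r=cams.tip_of(n,P[c])
        if r: print(n,c,np.round(r[0]["point"]),round(r[0]["conf"],2),atz(P[c],r[0]["point"],z+dz))
print([fitcirc(P["wrist"],(.5535,.0405),[(.014,z+.004)],.008)])
E
```

```text
[ 0.5499 -0.0294  0.2087] [ 0.0122  0.9999  0.0002 -0.0015] [-0.0827  0.1154 -2.7648] [-0.2083  0.0345 -0.0747] 0.11166602298956078
pan [59.3547  0.5525  0.0385]
pan_rim side [329. 209.] 0.72 [ 0.579 -0.226  0.1  ]
spot wrist [426. 239.] 0.68 [0.5499 0.0449 0.1275]
spot side [326. 252.] 0.6 [0.5423 0.0484 0.1275]
insert_shoulder wrist [442. 256.] 0.87 [0.5497 0.0423 0.1655]
lug_right wrist [322. 299.] 0.61 [ 0.5483 -0.0282  0.2215]
lug_right side [328. 208.] 0.85 [ 0.5519 -0.0393  0.2215]
[array([97.9559,  0.552 ,  0.0425])]
```

View pics/w5.png

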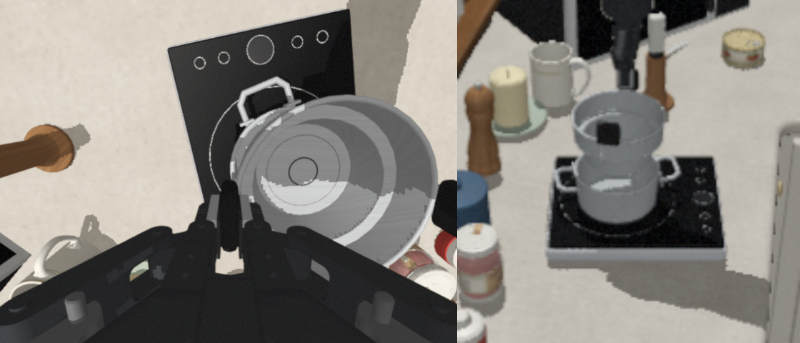

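The insert is above the pan, with its ring at (303,172) in the montage. I will apply a small correction and lower it.

Request:
{"op": "move_arm", "data": {
  "targets": [-2, -2.5, 0, 0, 0, 0, -2, -2.5, 8, 0, 0, 0, -2, -2.5, 15, 0, 0, 0, -2, -2.5, 22, 0, 0, 0, -2, -2.5, 29, 0, 0, 0, -2, -2.5, 36, 0, 0, 0, -2, -2.5, 42, 0, 0, 0, -2, -2.5, 48, 0, 0, 0, -2, -2.5, 52, 0, 0, 0, -2, -2.5, 54, 0, 0, 0]
}}

```text
time_s: 15.6
eef_pos: [0.5523, -0.0332, 0.1553]
eef_rot: [0.013, 1.0, -0.0, -0.001]
force: [0.1, -0.5, -2.2]
finger_gap: 0.112
finger_force: 88.0
```

```bash
python3 - <<'E'
from h import *
s=sense();print(s['eef_pos'],s['eef_rot'],s['force'],s['torque'])
P={c:cams.capture(c) for c in("wrist","side")}
cv2.imwrite("pics/w6.png",cv2.resize(np.hstack([P["wrist"]["image"],cv2.resize(P["side"]["image"][200:320,260:380],(480,480))]),(800,343)))
E
```

```text
[ 0.5523 -0.0332  0.1553] [ 0.0131  0.9999 -0.     -0.0009] [ 0.1437 -0.4504 -2.2195] [-0.1582 -0.0106  0.0194]
```

Request:
{"op": "move_arm", "data": {
  "targets": [0, 0, 2, 0, 0, 0, 0, 0, 4, 0, 0, 0, 0, 0, 6, 0, 0, 0, 0, 0, 8, 0, 0, 0, 0, 0, 8, 0, 0, 0]
}}

```text
time_s: 16.12
eef_pos: [0.5525, -0.0333, 0.1477]
eef_rot: [0.013, 1.0, -0.0, -0.001]
force: [-0.7, 0.1, -2.3]
finger_gap: 0.111
finger_force: 88.0
```

Request:
{"op": "move_arm", "data": {
  "targets": [0, 0, 1, 0, 0, 0, 0, 0, 2, 0, 0, 0, 0, 0, 2, 0, 0, 0]
}}

```text
time_s: 16.37
eef_pos: [0.5527, -0.0333, 0.1459]
eef_rot: [0.013, 1.0, -0.0, -0.0]
force: [-0.6, -0.4, -3.4]
finger_gap: 0.112
finger_force: 88.0
```

Request:
{"op": "move_arm", "data": {
  "targets": [0, 0, 1, 0, 0, 0, 0, 0, 2, 0, 0, 0, 0, 0, 2, 0, 0, 0]
}}

```text
time_s: 16.62
eef_pos: [0.5529, -0.0334, 0.1445]
eef_rot: [0.013, 1.0, -0.0, -0.0]
force: [-1.1, -0.9, 1.1]
finger_gap: 0.11
finger_force: 88.3
```

Request:
{"op": "move_arm", "data": {
  "targets": [0, 0, 1, 0, 0, 0, 0, 0, 1, 0, 0, 0, 0, 0, 1, 0, 0, 0]
}}

```text
time_s: 16.87
eef_pos: [0.553, -0.0335, 0.1445]
eef_rot: [0.013, 1.0, -0.0, 0.0]
force: [-2.8, -0.2, 6.7]
finger_gap: 0.113
finger_force: 89.5
```

```bash
python3 - <<'E'
from h import *
s=sense();print(s['eef_pos'],s['eef_rot'],s['force'],s['torque'])
P={c:cams.capture(c) for c in("wrist","side")}
cv2.imwrite("pics/w7.png",cv2.resize(np.hstack([P["wrist"]["image"],cv2.resize(P["side"]["image"][200:320,260:380],(480,480))]),(800,343)))
E
```

```text
[ 0.553  -0.0335  0.1445] [ 0.0132  0.9999 -0.0003  0.0003] [-2.8081 -0.1792  6.7243] [-0.0339  0.6207  0.0426]
```

View pics/w7.png

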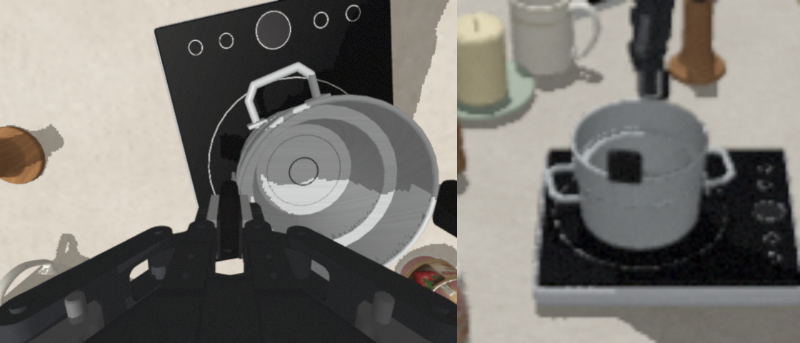

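The insert sits flush on the pan rim with its ring at (303,172) in the montage. I will release it and rise straight up.

Request:
{"op": "move_arm", "data": {
  "targets": [0, 0, -1, 0, 0, 0, 0, 0, -1, 0, 0, 0, 0, 0, -1, 0, 0, 0, 0, 0, -1, 0, 0, 0, 0, 0, -1, 0, 0, 0],
  "grip": 130
}}

```text
time_s: 17.38
eef_pos: [0.5527, -0.0333, 0.1439]
eef_rot: [0.013, 1.0, -0.0, -0.0]
force: [-0.4, -0.2, -0.2]
finger_gap: 0.486
finger_force: 0.0
```

Request:
{"op": "move_arm", "data": {
  "targets": [0, 0, -5, 0, 0, 0, 0, 0, -20, 0, 0, 0, 0, 0, -50, 0, 0, 0, 0, 0, -85, 0, 0, 0, 0, 0, -120, 0, 0, 0, 0, -20, -150, 0, 0, 0, 0, -50, -160, 0, 0, 0, 0, -90, -160, 0, 0, 0, 0, -130, -160, 0, 0, 0, 0, -150, -160, 0, 0, 0]
}}

```text
time_s: 18.22
eef_pos: [0.5488, -0.1872, 0.3048]
eef_rot: [0.014, 1.0, -0.001, 0.0]
force: [-0.4, -0.3, 0.0]
finger_gap: 0.485
finger_force: 0.0
```

```bash
python3 - <<'E'
from h import *
s=sense();print(s['eef_pos'],s['eef_rot'],s['force'],s['joint_positions'])
P={c:cams.capture(c) for c in("wrist","side","top")}
cv2.imwrite("pics/w8.png",cv2.resize(np.hstack([P["wrist"]["image"],cv2.resize(P["side"]["image"][180:300,260:380],(480,480))]),(800,343)))
for n,z in dict(spot=.062,insert_shoulder=.1,lug_left=.156,lug_right=.156,hob_dial=.038,hob=0,stand_mouth=.106,probe_grip=.149).items():
  for c in P:
        r=cams.tip_of(n,P[c])
        if r: print(n,c,np.round(r[0]["point"]),round(r[0]["conf"],2),atz(P[c],r[0]["point"],z))
for c in P: print(c,"spot",fitcirc(P[c],(.5535,.0405),[(.014,.062)],.008),"rim",fitcirc(P[c],(.5535,.0405),[(.0685,.136)],.008),fitcirc(P[c],(.5535,.0405),[(.014,.062),(.0685,.136)],.008))
E
```

```text
[ 0.5488 -0.1872  0.3048] [ 0.0145  0.9999 -0.0013  0.0001] [-0.413 -0.271  0.024] [-0.4369  0.3849  0.2806  1.4653 -0.0022 -0.4079]
spot wrist [519. 199.] 0.77 [0.5513 0.0435 0.062 ]
spot side [323. 267.] 0.56 [0.5515 0.0343 0.062 ]
spot top [282. 256.] 0.59 [0.5537 0.0383 0.062 ]
insert_shoulder wrist [534. 207.] 0.9 [0.5535 0.0386 0.1   ]
insert_shoulder side [322. 258.] 0.74 [0.554  0.0417 0.1   ]
insert_shoulder top [282. 256.] 0.8 [0.5504 0.0349 0.1   ]
lug_left wrist [490.  86.] 0.34 [ 0.4415 -0.0464  0.156 ]
lug_left side [317. 257.] 0.66 [0.5543 0.1128 0.156 ]
lug_left top [253. 255.] 0.7 [0.5479 0.1012 0.156 ]
lug_right wrist [495. 218.] 0.67 [ 0.5516 -0.0314  0.156 ]
lug_right side [328. 229.] 0.87 [ 0.5483 -0.0284  0.156 ]
lug_right top [312. 256.] 0.7 [ 0.5485 -0.0415  0.156 ]
hob_dial wrist [489.  84.] 0.65 [0.423  0.0076 0.038 ]
hob_dial side [367. 271.] 0.94 [0.423 0.002 0.038]
hob_dial top [290. 308.] 0.69 [0.4198 0.0154 0.038 ]
hob wrist [484. 173.] 0.85 [0.5262 0.0292 0.    ]
hob side [335. 282.] 0.81 [0.518  0.0231 0.    ]
hob top [287. 266.] 0.61 [0.5325 0.027  0.    ]
stand_mouth wrist [515. 201.] 0.25 [0.5453 0.0135 0.106 ]
stand_mouth side [346. 200.] 0.67 [ 0.5294 -0.2877  0.106 ]
probe_grip wrist [201. 216.] 0.64 [ 0.543  -0.2963  0.149 ]
probe_grip side [347. 188.] 0.66 [ 0.5283 -0.2894  0.149 ]
wrist spot [84.3118  0.5565  0.0415] rim [88.7035  0.5545  0.037 ] [162.8685   0.553    0.0375]
side spot [60.3083  0.5635  0.0305] rim [107.5873   0.5485   0.0435] [137.3984   0.5495   0.0305]
top spot [62.8337  0.5435  0.0315] rim [109.8239   0.556    0.039 ] [161.005   0.558   0.04 ]
```

View pics/w8.png

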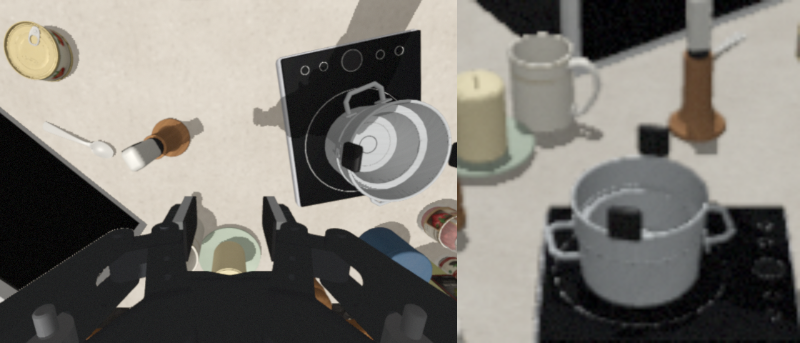

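Both lugs show, the insert is level, and the stand with the probe is at about (150,150) in the montage. Next I will hover over the probe.

Request:
{"op": "move_arm", "data": {
  "targets": [0, -30, 0, 0, 0, 0, 0, -70, 5, 0, 0, 0, 2, -110, 10, 0, 0, 0, 2, -110, 10, 0, 0, 0, 2, -110, 10, 0, 0, 0, 2, -110, 10, 0, 0, 0],
  "grip": 0
}}

```text
time_s: 20.07
eef_pos: [0.5439, -0.293, 0.294]
eef_rot: [0.013, 1.0, 0.0, -0.001]
force: [0.8, 1.4, 0.9]
finger_gap: 0.995
finger_force: 0.0
```

```bash
python3 - <<'E'
from h import *
s=sense();print(s['eef_pos'],s['eef_rot'],s['force'],s['joint_positions'])
P={c:cams.capture(c) for c in("wrist","side","top")}
cv2.imwrite("pics/w9.png",P["wrist"]["image"])
import pickle;pickle.dump(P["wrist"],open("w9.pkl","wb"))
for n,z in dict(stand_mouth=.106,probe_grip=.149,stand=0,probe=.014,tip_face=.014).items():
  for c in P:
        r=cams.tip_of(n,P[c])
        if r: print(n,c,np.round(r[0]["point"]),round(r[0]["conf"],2),atz(P[c],r[0]["point"],z))
w=P["wrist"]
for c in P: print(c,fitcirc(P[c],(.543,-.297),[(.0185,.106),(.036,0)],.012),fitcirc(P[c],(.543,-.297),[(.015,.115)],.012))
E
```

```text
[ 0.5439 -0.293   0.294 ] [ 0.0134  0.9999  0.0003 -0.0005] [0.8254 1.3723 0.8793] [-0.5968  0.473   0.388   1.487  -0.0001 -0.5699]
stand_mouth wrist [318. 210.] 0.71 [ 0.5416 -0.2952  0.106 ]
stand_mouth side [345. 197.] 0.96 [ 0.5364 -0.3028  0.106 ]
stand_mouth top [419. 262.] 0.93 [ 0.5445 -0.3072  0.106 ]
probe_grip wrist [318. 220.] 0.63 [ 0.5431 -0.2944  0.149 ]
probe_grip side [346. 184.] 0.62 [ 0.5343 -0.3156  0.149 ]
probe_grip top [418. 262.] 0.62 [ 0.5409 -0.294   0.149 ]
stand wrist [316. 196.] 0.87 [ 0.5428 -0.2989  0.    ]
stand side [343. 224.] 0.96 [ 0.5383 -0.2978  0.    ]
stand top [409. 263.] 0.53 [ 0.548  -0.2999  0.    ]
probe wrist [322. 196.] 0.67 [ 0.5415 -0.2911  0.014 ]
probe top [411. 264.] 0.58 [ 0.5443 -0.303   0.014 ]
tip_face top [284. 267.] 0.34 [0.5284 0.0338 0.014 ]
wrist [180.2101   0.5425  -0.2955] [89.0392  0.543  -0.3005]
side [210.656   0.539  -0.294] [109.3316   0.532   -0.283 ]
top [172.1997   0.5405  -0.299 ] [100.1853   0.537   -0.304 ]
```

View pics/w9.png

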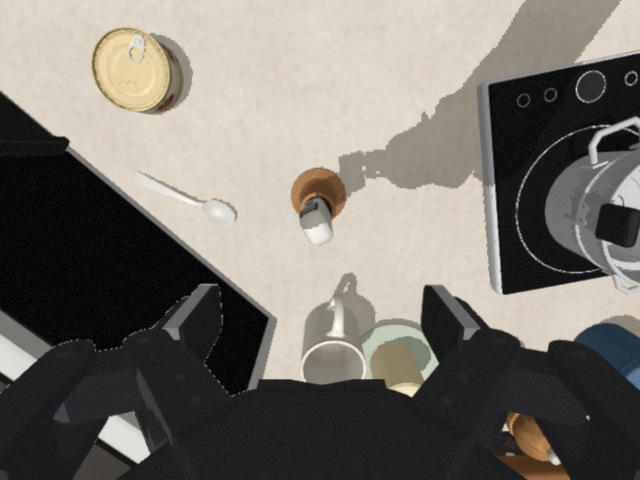

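The picture shows the stand foot at (318,194), the display at (314,208) facing the camera (-x side), and the handle top at (318,235). The viewing limit is reached, so I will fit the probe yaw and the hob yaw numerically.

```bash
cat > fit.py <<'E'
from h import *
import sys
def probefit(p,c0,zb=.116,zt=.187,yaws=np.arange(-.7,.71,.05)):
    g=cv2.GaussianBlur(p["image"],(0,0),.8).astype(np.float32)
    G=np.minimum(np.sqrt(sum(cv2.Sobel(g[...,k],5,1,0)**2+cv2.Sobel(g[...,k],5,0,1)**2 for k in range(3))),250)
    t=np.linspace(-1,1,25); hx,hy=.014,.0105
    def sc(x,y,w):
        e=[np.c_[hx*s+0*t,hy*t,0*t+z] for s in(-1,1) for z in(zt,)]+[np.c_[hx*t,hy*s+0*t,0*t+zt] for s in(-1,1)]
        c,s=np.cos(w),np.sin(w); M=np.array([[c,-s,0],[s,c,0],[0,0,1]])
        # silhouette hull of box
        B=np.array([[a*hx,b*hy,z] for a in(-1,1) for b in(-1,1) for z in(zb,zt)])@M.T+[x,y,0]
        h=cv2.convexHull(proj(p,B).astype(np.float32))[:,0]; h=np.r_[h,h[:1]]
        pts=np.concatenate([h[i]+(h[i+1]-h[i])*np.linspace(0,1,20)[:,None] for i in range(len(h)-1)]+[proj(p,e[0]@M.T+[x,y,0])]).astype(np.float32)
        return cv2.remap(G,pts[:,:1],pts[:,1:],cv2.INTER_LINEAR).mean()
    k=np.arange(-.008,.0081,.001)
    res=[max((sc(c0[0]+i,c0[1]+j,w),c0[0]+i,c0[1]+j) for i in k for j in k)+(w,) for w in yaws]
    return np.array(res)
E
python3 - <<'E'
from fit import *
import pickle; p=pickle.load(open("w9.pkl","rb"))
print(probefit(p,(.543,-.297)))
g=cv2.cvtColor(p["image"],cv2.COLOR_BGR2GRAY)[194:254:2,292:346:2]
for r in g: print(''.join('%x'%(v>>4) for v in r))
# hob edge points: glass left edge & dial
for q in [(484,84),(502,292),(591,86)]: print(q,atz(p,q,.038))
E
```

```text
[[124.5049   0.535   -0.294   -0.7   ]
 [126.8178   0.535   -0.294   -0.65  ]
 [129.9352   0.54    -0.299   -0.6   ]
 [131.4926   0.541   -0.299   -0.55  ]
 [132.4046   0.541   -0.298   -0.5   ]
 [134.6943   0.541   -0.298   -0.45  ]
 [138.2007   0.541   -0.298   -0.4   ]
 [135.2924   0.541   -0.298   -0.35  ]
 [138.7544   0.541   -0.299   -0.3   ]
 [138.8965   0.54    -0.297   -0.25  ]
 [139.2396   0.541   -0.297   -0.2   ]
 [138.7182   0.541   -0.296   -0.15  ]
 [136.9784   0.541   -0.296   -0.1   ]
 [136.0523   0.541   -0.298   -0.05  ]
 [135.348    0.541   -0.294    0.    ]
 [137.1726   0.541   -0.294    0.05  ]
 [135.925    0.542   -0.294    0.1   ]
 [139.8213   0.541   -0.294    0.15  ]
 [142.5759   0.542   -0.295    0.2   ]
 [149.5854   0.541   -0.296    0.25  ]
 [152.8371   0.541   -0.296    0.3   ]
 [152.7548   0.537   -0.297    0.35  ]
 [146.3027   0.537   -0.297    0.4   ]
 [144.9508   0.538   -0.298    0.45  ]
 [140.0556   0.538   -0.298    0.5   ]
 [141.3385   0.54    -0.293    0.55  ]
 [142.3762   0.539   -0.293    0.6   ]
 [143.9407   0.539   -0.293    0.65  ]
 [142.72
[... 277 characters left out ...]
5778cd
ddb854445789998777624577bdd
dddb4357899999987774457addd
dddc368899999998777656bdddd
dddc78999999a99987767cddddd
dddd89999999a9998777bdddddd
dddd9899999999999977cdddddd
dddda89999999addcb87cdddddd
ddddb99999aaadeedca8bdddddd
ddddda9aaadfeeeedcb9adddddd
dddddcdefffffeeeddca9dddddd
ddddddceefffeeeeedcbadddddd
ddddddcdeeffeeeeeddcadddddd
dddddddcdeefeeeeeedcbdddddd
ddddddddceeeeeeeddcbcdddddd
ddddddddcdeeeeeddcbbddddddd
dddddddddcdeeddccccdddddddd
ddddddddddddddcccdddddddddd
dddddddddddddcddddddddddddd
dddddddddddddddddddddccdddd
dddddddddccddddddccccccdddd
dddddddddcddddddddccddddddd
(484, 84) [ 0.4182 -0.1077  0.038 ]
(502, 292) [ 0.6696 -0.0596  0.038 ]
(591, 86) [0.4227 0.0128 0.038 ]
```

```bash
python3 -c "
from h import *
go([.5418,-.296,.22],np.pi+.30);go([.5418,-.296,.1303],np.pi+.30)"
```

```text
row [ 2.1 -2.8 74.2] [-0.    -0.001 -0.326]
row [  2.   -2.8 163.9] [-0.    -0.001 -0.326]
```

Request:
{"op": "move_arm", "data": {
  "targets": [0, 0, 15, 0, 0, -0.1, 2, -3, 30, 0, 0, -0.2, 2, -3, 50, 0, 0, -0.326, 2, -3, 60, 0, 0, -0.326, 2, -3, 60, 0, 0, -0.326],
  "grip": 40
}}

```text
time_s: 21.38
eef_pos: [0.5404, -0.2952, 0.2313]
eef_rot: [-0.149, 0.989, 0.002, -0.002]
force: [-1.1, 0.2, -0.4]
finger_gap: 0.844
finger_force: 0.0
```

```bash
python3 - <<'E'
from fit import *
s=sense();print(s['eef_pos'],s['eef_rot'],s['force'])
p=cams.capture("wrist"); cv2.imwrite("pics/w10.png",p["image"])
r=probefit(p,(.5415,-.2965),yaws=np.arange(.1,.51,.05));print(r)
r=cams.tip_of("probe_grip",p)[0];print(r,atz(p,r["point"],.149))
go([.5418,-.296,.1303],np.pi+.30)
x0,y0=np.round(proj(p,[[.5415,-.296,.187]])[0]).astype(int);print(x0,y0)
g=cv2.cvtColor(p["image"],cv2.COLOR_BGR2GRAY)[y0-60:y0+40:3,x0-48:x0+48:3]
for r in g: print(''.join('%x'%(v>>4) for v in r))
E
```

```text
[ 0.5404 -0.2952  0.2313] [-0.1491  0.9888  0.0017 -0.0023] [-1.1143  0.2074 -0.4091]
[[145.0646   0.5395  -0.2985   0.1   ]
 [148.3393   0.5405  -0.2975   0.15  ]
 [152.931    0.5405  -0.2975   0.2   ]
 [162.404    0.5405  -0.2965   0.25  ]
 [168.6754   0.5395  -0.2965   0.3   ]
 [168.9458   0.5395  -0.2965   0.35  ]
 [178.0201   0.5405  -0.2965   0.4   ]
 [177.5013   0.5405  -0.2965   0.45  ]
 [161.3378   0.5405  -0.2965   0.5   ]]
{'point': [317.8, 241.9], 'conf': 0.86} [ 0.5416 -0.2964  0.149 ]
row [ -0.3  -0.2 103.8] [ 0.001 -0.001 -0.001]
318 260
ccddcc98886555444343334454588888
dddddc88875554444444434445578888
dddddc88875444445544433455578888
cddddc88865545576655433445578888
dddddd98765555311125543455588888
dddddda8875952466763354455588a9b
dcddddc888985776577713445458bddd
ddddddd9879376445777514544addddd
dddddddc888477775536614579dddddd
ddddddddb8723444554461358cdddddd
ddddddddd971555555437126dddddddd
dddddddddb82564332137247dddddddd
dddddddddc8136678887735bdddddddd
dddddddddda788899999858ccddddddd
dddddddddda89a99999987cdddddcddd
dddddddddd89ce99999989dcdddddddd
dddddddddd89ed99999988ddcddddddd
dddddddddd999999999998dccddddddd
dddddddddda99999999998cddddddddd
ddddddddddb89999999998cddddddddd
ddddddddcdd89999999998bddddddddd
ddddddccddd89c99999998addddddddd
ddddddccddd89e999999989ddddddddd
ddddddcccdd99b99999998addddddddd
ddddddccddcb8999999998cddddddddd
ddddddddddcccb9998888bdddddddddd
ddddddddddddccb99abcdddddddddddd
dddddcdddddddddddddddddddddddddd
dddddddddddddddddddddddddddddddc
dddddddcddcddddddddddddddddddddc
dddddddddddddddddddcdddddddddddd
dddddcccdddddddddddddddddddddddd
ddddccccddddcddddddddddddddddddd
ddddccddddcdddddccddddcddddcdddd
```

Request:
{"op": "move_arm", "data": {
  "targets": [0, 0, 30, 0, 0, -0.04, 0, -0.5, 60, 0, 0, -0.04, 0, -0.5, 85, 0, 0, -0.04, 0, -0.5, 101, 0, 0, -0.04, 0, -0.5, 101, 0, 0, -0.04, 0, -0.5, 101, 0, 0, -0.04]
}}

```text
time_s: 21.98
eef_pos: [0.542, -0.2966, 0.1337]
eef_rot: [-0.169, 0.986, 0.0, -0.001]
force: [-0.1, 0.0, 0.6]
finger_gap: 0.842
finger_force: 0.0
```

Request:
{"op": "move_arm", "data": {
  "targets": [0, 0, 0, 0, 0, 0, 0, 0, 0, 0, 0, 0, 0, 0, 0, 0, 0, 0, 0, 0, 0, 0, 0, 0, 0, 0, 0, 0, 0, 0, 0, 0, 0, 0, 0, 0, 0, 0, 0, 0, 0, 0, 0, 0, 0, 0, 0, 0, 0, 0],
  "grip": 255,
  "squeeze": 60
}}

```text
$.targets: bad value
```

Request:
{"op": "move_arm", "data": {
  "targets": [0, 0, 0, 0, 0, 0, 0, 0, 0, 0, 0, 0, 0, 0, 0, 0, 0, 0, 0, 0, 0, 0, 0, 0, 0, 0, 0, 0, 0, 0, 0, 0, 0, 0, 0, 0, 0, 0, 0, 0, 0, 0, 0, 0, 0, 0, 0, 0],
  "grip": 255,
  "squeeze": 60
}}

```text
time_s: 22.65
eef_pos: [0.5428, -0.2971, 0.1346]
eef_rot: [-0.169, 0.986, -0.001, 0.001]
force: [-0.3, 0.9, 5.7]
finger_gap: 0.237
finger_force: 59.1
```

```bash
python3 -c "
from h import *
s=sense();print(s['eef_pos'],s['eef_rot'],s['force'],s['torque'],s['finger_gap'])
go([.5418,-.296,.30],np.pi+.34)"
```

```text
[ 0.5428 -0.2971  0.1346] [-0.1691  0.9856 -0.0009  0.0006] [-0.3469  0.9052  5.6907] [ 0.0932  0.0125 -0.0104] 0.23671082119140105
row [   0.5    1.1 -165.4] [-0.002  0.001 -0.   ]
```

Request:
{"op": "move_arm", "data": {
  "targets": [0, 0, -5, 0, 0, 0, 0, 0, -20, 0, 0, 0, 0, 0, -40, 0, 0, 0, 0, 0, -60, 0, 0, 0, 0, 0, -85, 0, 0, 0, 0, 0, -110, 0, 0, 0, 0, 0, -135, 0, 0, 0, 0, 0, -160, 0, 0, 0, 0, 0, -178, 0, 0, 0, 0, 0, -182, 0, 0, 0]
}}

```text
time_s: 23.48
eef_pos: [0.5429, -0.2971, 0.3187]
eef_rot: [-0.169, 0.986, -0.002, 0.001]
force: [-0.0, -0.0, -0.1]
finger_gap: 0.24
finger_force: 58.7
```

```bash
python3 - <<'E'
from h import *
s=sense();print(s['eef_pos'],s['force'],s['torque'],s['finger_gap'])
P={c:cams.capture(c) for c in("side","top")}
z=s['eef_pos'][2]
for n,dz in dict(tip_face=-.1206,probe_grip=.0144).items():
  rs=[]
  for c in P:
    r=cams.tip_of(n,P[c])
    if r: rs.append(ray(P[c],r[0]["point"]));print(n,c,r[0],atz(P[c],r[0]["point"],z+dz))
  if len(rs)>1: print(tri(rs))
go([.554,.0395,.315],np.pi+.18)
E
```

```text
[ 0.5429 -0.2971  0.3187] [-0.0187 -0.0114 -0.1424] [-0.0205 -0.0241 -0.0062] 0.23951196701925015
probe_grip side {'point': [344.6, 136.5], 'conf': 0.63} [ 0.5407 -0.2981  0.3331]
probe_grip top {'point': [252.1, 252.9], 'conf': 0.19} [0.5401 0.0802 0.3331]
(array([0.5114, 0.0578, 0.4929]), [np.float64(16.8), np.float64(16.8)])
row [-123.7  312.2   -1.3] [ 0.003 -0.003  0.16 ]
```

Request:
{"op": "move_arm", "data": {
  "targets": [-6, 16, 0, 0, 0, 0, -18, 46, 0, 0, 0, 0.02, -31, 78, 0, 0, 0, 0.04, -44, 110, 0, 0, 0, 0.06, -57, 144, 0, 0, 0, 0.08, -70, 177, 0, 0, 0, 0.1, -83, 210, 0, 0, 0, 0.12, -96, 243, 0, 0, 0, 0.14, -109, 276, 0, 0, 0, 0.16, -118, 298, 0, 0, 0, 0.16]
}}

```text
time_s: 24.62
eef_pos: [0.5529, 0.0268, 0.3138]
eef_rot: [-0.09, 0.996, 0.001, -0.002]
force: [0.3, 0.1, -0.3]
finger_gap: 0.24
finger_force: 58.8
```

```bash
python3 - <<'E'
from h import *
s=sense();print(s['eef_pos'],s['force'])
go([.554,.0395,.315],np.pi+.18)
E
```

```text
[0.5529 0.0268 0.3138] [ 0.3378  0.1145 -0.2764]
row [-3.4 12.2 -1.1] [ 0.002 -0.003  0.001]
```

Request:
{"op": "move_arm", "data": {
  "targets": [-3, 12, 10, 0.002, -0.003, 0, -3, 12, 20, 0.002, -0.003, 0, -3, 12, 30, 0.002, -0.003, 0, -3, 12, 30, 0.002, -0.003, 0, -3, 12, 30, 0.002, -0.003, 0]
}}

```text
time_s: 25.03
eef_pos: [0.5537, 0.0362, 0.2837]
eef_rot: [-0.09, 0.996, -0.001, -0.001]
force: [0.6, 0.4, -1.1]
finger_gap: 0.238
finger_force: 58.8
```

```bash
python3 - <<'E'
from h import *
s=sense();print(s['eef_pos'],s['eef_rot'],s['force'])
P={c:cams.capture(c) for c in("side","wrist","top")}
for c in P: cv2.imwrite(f"pics/x_{c}.png",P[c]["image"])
z=s['eef_pos'][2]
for n,zz in dict(tip_face=z-.1206,probe_grip=z+.0144,spot=.062,insert_shoulder=.1,pan_rim=.1,lug_left=.156,lug_right=.156,hob_dial=.038).items():
  for c in P:
    r=cams.tip_of(n,P[c])
    if r: print(n,c,np.round(r[0]["point"]),round(r[0]["conf"],2),atz(P[c],r[0]["point"],zz))
for c in P: print(c,"rim",fitcirc(P[c],(.554,.0395),[(.0685,.136)],.008))
print("ring",fitcirc(P["wrist"],(.554,.0395),[(.014,.062)],.008))
E
```

```text
[0.5537 0.0362 0.2837] [-0.0898  0.996  -0.0007 -0.0006] [ 0.5765  0.4472 -1.0501]
tip_face side [366. 272.] 0.67 [0.4167 0.1599 0.1631]
probe_grip side [325. 198.] 0.67 [0.546  0.0346 0.2981]
probe_grip wrist [320. 305.] 0.96 [0.5553 0.0364 0.2981]
spot side [326. 268.] 0.61 [0.5423 0.0356 0.062 ]
spot wrist [324. 202.] 0.92 [0.5502 0.0395 0.062 ]
spot top [281. 256.] 0.72 [0.5552 0.0411 0.062 ]
insert_shoulder side [324. 258.] 0.8 [0.5498 0.0419 0.1   ]
insert_shoulder wrist [320. 212.] 0.7 [0.5539 0.0357 0.1   ]
insert_shoulder top [283. 252.] 0.81 [0.5629 0.0325 0.1   ]
pan_rim wrist [324. 210.] 0.25 [0.5518 0.0389 0.1   ]
lug_left side [321. 258.] 0.79 [0.5445 0.1147 0.156 ]
lug_left wrist [408. 245.] 0.56 [0.5579 0.1123 0.156 ]
lug_right side [330. 230.] 0.74 [ 0.5428 -0.0224  0.156 ]
lug_right wrist [240. 209.] 0.73 [ 0.5523 -0.0317  0.156 ]
lug_right top [310. 257.] 0.57 [ 0.5479 -0.0367  0.156 ]
hob_dial side [325. 270.] 0.69 [0.5502 0.0211 0.038 ]
hob_dial wrist [ 58. 139.] 0.68 [ 0.5364 -0.2687  0.038 ]
hob_dial top [292. 310.] 0.87 [0.4153 0.0103 0.038 ]
side rim [104.1671   0.55     0.0425]
wrist rim [100.8476   0.5525   0.041 ]
top rim [61.1712  0.549   0.0405]
ring [82.1318  0.5525  0.039 ]
```

```bash
python3 -c "
from h import *
s=sense();print(s['eef_pos'],s['force'])
go([.5535,.0398,.195],np.pi+.18)"
```

```text
[0.5548 0.0361 0.2851] [ 0.36    0.0661 -2.0909]
row [ 0.9  4.1 90.1] [-0.002  0.002 -0.   ]
```

Request:
{"op": "move_arm", "data": {
  "targets": [1, 4, 10, 0, 0, 0, 1, 4, 25, 0, 0, 0, 1, 4, 40, 0, 0, 0, 1, 4, 55, 0, 0, 0, 1, 4, 68, 0, 0, 0, 1, 4, 78, 0, 0, 0, 1, 4, 84, 0, 0, 0, 1, 4, 88, 0, 0, 0, 1, 4, 90, 0, 0, 0, 1, 4, 90, 0, 0, 0]
}}

```text
time_s: 27.22
eef_pos: [0.5535, 0.0396, 0.1951]
eef_rot: [-0.09, 0.996, -0.001, 0.001]
force: [0.0, 0.1, -0.8]
finger_gap: 0.236
finger_force: 58.8
```

```bash
python3 - <<'E'
from h import *
s=sense();print(s['eef_pos'],s['eef_rot'],s['force'],s['torque'])
p=cams.capture("wrist");cv2.imwrite("pics/y.png",p["image"])
for n,zz in dict(tip_face=s['eef_pos'][2]-.1206,probe_grip=s['eef_pos'][2]+.0144,spot=.062,lug_left=.156,lug_right=.156,insert_shoulder=.1).items():
    r=cams.tip_of(n,p)
    if r: print(n,np.round(r[0]["point"]),round(r[0]["conf"],2),atz(p,r[0]["point"],zz))
print("rim",fitcirc(p,(.554,.0395),[(.0685,.136)],.008),"ring",fitcirc(p,(.554,.0395),[(.014,.062)],.008))
E
```

```text
[0.5535 0.0396 0.1951] [-0.0897  0.996  -0.0009  0.0012] [ 0.0039  0.0616 -0.8419] [ 0.0138 -0.0428 -0.0554]
probe_grip [318. 305.] 0.69 [0.554  0.039  0.2095]
spot [323. 224.] 0.83 [0.5533 0.042  0.062 ]
lug_left [440. 287.] 0.75 [0.5569 0.1117 0.156 ]
lug_right [198. 237.] 0.78 [ 0.5519 -0.031   0.156 ]
insert_shoulder [320. 235.] 0.78 [0.553 0.039 0.1  ]
rim [87.204   0.5525  0.0405] ring [98.1756  0.5565  0.0405]
```

Request:
{"op": "move_arm", "data": {
  "targets": [0, 0, 3, 0, 0, 0, 0, 0, 6, 0, 0, 0, 0, 0, 9, 0, 0, 0, 0, 0, 11, 0, 0, 0, 0, 0, 11, 0, 0, 0, 0, 0, 11, 0, 0, 0]
}}

```text
time_s: 28.07
eef_pos: [0.5531, 0.0397, 0.1837]
eef_rot: [-0.09, 0.996, -0.001, 0.001]
force: [0.6, 0.1, 0.2]
finger_gap: 0.239
finger_force: 58.8
```

Request:
{"op": "move_arm", "data": {
  "targets": [0, 0, 1, 0, 0, 0, 0, 0, 2, 0, 0, 0, 0, 0, 3, 0, 0, 0, 0, 0, 3, 0, 0, 0, 0, 0, 3, 0, 0, 0]
}}

```text
time_s: 28.48
eef_pos: [0.5536, 0.0396, 0.1813]
eef_rot: [-0.09, 0.996, -0.001, 0.001]
force: [0.1, -0.1, 1.5]
finger_gap: 0.238
finger_force: 58.8
```

```bash
cat > f.py <<'E'
from h import *
F=[];Z=[]
for i in range(16):
    cams.capture("wrist");s=sense();F.append(s["force"]);Z.append(s["eef_pos"])
print(s["time_s"],np.mean(F,0),np.std(F,0),np.mean(Z,0),R.from_quat(s['eef_rot']).as_matrix()[:,2])
E
python3 f.py
```

```text
29.2833 [ 0.1694 -0.2212  0.6309] [0.5691 0.4319 0.6516] [0.5536 0.0396 0.1812] [ 0.0027 -0.0017 -1.    ]
```

Request:
{"op": "move_arm", "data": {
  "targets": [0, 0, 1, 0, 0, 0, 0, 0, 2, 0, 0, 0, 0, 0, 3, 0, 0, 0, 0, 0, 4, 0, 0, 0, 0, 0, 4.5, 0, 0, 0, 0, 0, 4.5, 0, 0, 0, 0, 0, 4.5, 0, 0, 0]
}}

```text
time_s: 29.87
eef_pos: [0.5535, 0.0396, 0.1767]
eef_rot: [-0.09, 0.996, -0.001, 0.001]
force: [-0.1, 0.0, 1.8]
finger_gap: 0.237
finger_force: 59.0
```

```bash
python3 f.py; python3 - <<'E'
from h import *
P={c:cams.capture(c) for c in("wrist","side")}
for n,zz in dict(probe_grip=.191,spot=.062,lug_left=.156,lug_right=.156,insert_shoulder=.1).items():
  for c in P:
    r=cams.tip_of(n,P[c])
    if r: print(n,c,np.round(r[0]["point"]),round(r[0]["conf"],2),atz(P[c],r[0]["point"],zz))
E
```

```text
30.6667 [ 0.7406 -0.3147  2.0084] [0.564  0.5429 0.3849] [0.5535 0.0396 0.1767] [ 0.0027 -0.0017 -1.    ]
probe_grip wrist [319. 305.] 0.97 [0.5538 0.0395 0.191 ]
probe_grip side [328. 232.] 0.48 [0.5365 0.0361 0.191 ]
spot wrist [321. 228.] 0.93 [0.553 0.04  0.062]
spot side [324. 270.] 0.77 [0.5477 0.049  0.062 ]
lug_left wrist [453. 301.] 0.97 [0.5566 0.1124 0.156 ]
lug_left side [320. 259.] 0.61 [0.546  0.1191 0.156 ]
lug_right wrist [184. 248.] 0.97 [ 0.5523 -0.0314  0.156 ]
lug_right side [325. 232.] 0.78 [ 0.5539 -0.0121  0.156 ]
insert_shoulder wrist [321. 244.] 0.61 [0.5543 0.0405 0.1   ]
insert_shoulder side [325. 260.] 0.96 [0.5432 0.048  0.1   ]
```

```bash
python3 -c "
from h import *
print(workorder.finish_job())"
```

```text
the job is handed in; nothing more can be done
None
```

The insert is seated level on the pan's rim and released. The thermometer is held upright on the marked ring at about 3 N, tip pressed in about halfway and display to the dial side, and the job was handed in at about 31 s (no verdict was returned).

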